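Hold a beech block in the saw rest for sawing

ROBOT

A 6-joint arm with a two-finger parallel gripper is mounted at the origin on a cart in front of the work surface, level with it; the furniture and walls round the work are solid. World frame = base frame: x ahead of the robot, y to its left, z up, the work surface at z = 0. Lengths are in mm, angles in rad, forces in N, time in s.
With the tool pointing down it reaches from about 250 to 800 mm from the base axis. Payload 3.9 kg.
Tool frame: the origin (TCP) lies on the front face of the gripper's body, between the roots of the fingers; the fingertips stand 73 mm ahead of it and the grasp point (between the pads) lies 54 mm ahead of it (ctrl.hold_point_z is the distance from the TCP to the grasp point, in mm); z points along the fingers, y is the line along which they close (so a half turn about z gives the same grasp; the last joint's range is limited). The gripper opens to 85 mm and grips with 20 to 120 N. Pads are 22 mm wide; open, the fingers measure 114 mm over their backs; the gripper's body (76 mm by 85 mm) begins 54 mm behind the grasp point. The pads swing forward as they close: fully open they stand 13 mm farther back than shut.
Start: joints at [1.299, 0.26, -0.138, 1.173, 0, 1.571], TCP at [140.94, 505.719, 303.904] pointing down, gripper open.
Joint ranges: [-2.78, 2.78], [-0.83, 1.72], [-1.28, 1.37], [-1.9, 2.12], [-1.57, 1.48], [-3.14, 3.14]. Speed limits (rad/s): [2.57, 2.57, 3.14, 3.14, 3.14, 3.14].

INTERFACE

Orientations are given as a unit quaternion [w, x, y, z].
In Python, from cell import sensors, grab_frame, ticket, ctrl gives the robot as it stands.
- The arm moves only by the tool drive_tool, never from a script. Its argument "deltas" is a list of rows, each a list of 3 entries, a list of its own where there are three numbers: the finger opening in m, from 0 to 0.0854, then the shift along the tool's x, y, z in m, then the turn, a rotation vector about the tool's x, y, z in rad. In form: [[hand, [tx, ty, tz], [rx, ry, rz]], ...]. A call has exactly 5 rows; each row is the pose to reach, as a shift and turn from the pose commanded when the call began, along the tool's axes at that moment; what a row does not reach only later rows make up. A row lasts 1/10 s, in which the tool goes at most 50 mm and 8.59 degrees, less where a joint would pass 70% of its speed; a pose out of reach is approached as far as the arm can. A call with a gripper value outside its range is refused whole. The fingers move at their own pace and stop on an object; the grip force is fixed at half the most. Time passes only in rows, so rows that repeat a pose let the fingers close, or fill a call up. It gives the time, the measured TCP pose, the force, the opening and the grip force at its end, in the units of the state.
- sensors.get_obs(): the state, without advancing time (a new reading comes with each control period).
- grab_frame(name): name is "side" or "top" or "wrist"; returns a dict with "frame" (480x640x3 uint8, blue, green, red), "z_map" (480x640 float32, mm along the optical axis (not along the pixel's ray), 0 where there is no reading), "fx", "fy", "cx", "cy" (pixels), "world_to_cam" (4x4, takes a point from world to camera coordinates). Camera axes: x right, y down, z forward; pixel columns grow to the right and rows downward; lengths in mm; the calibration is good to about 2 mm. A picture is of the moment at which its call begins.
- ticket.close_job(): hands the job in; it is judged then, once.
The state is a dict: "clock": time; "qpos": joint angles; "joint_velocities": joint speeds; "joint_efforts": joint torques, N m; "tcp_pos": TCP position; "tcp_rot": TCP orientation; "force": force on the tool from outside, world axes, zero at the start; "torque": the same for the moment, N m; "finger_gap": finger opening in mm; "finger_force": force on a finger pad.
Only numpy, scipy, OpenCV 4.12 (cv2) and the standard library are available. Lean on these libraries where they do the work, as an engineer would, in place of code of your own. Each camera call takes 0.05 s, during which the arm holds its last target. There are 200 camera calls.

TASK

Lay the beech block on the raised saw rest, its length running towards the blue fence and its side against the red stop, and let go of it there. Then press it with one slanting push, forwards and down, so that it is held firmly flat on the metal bed and tight against the blue fence at once, still up to the red stop. Finish while you are holding it like that, ready to be sawn, and leave the saw, the filings pot and the file where they lie.

Things in the scene. Friction and masses are not known exactly. Their poses are not given: they have to be found in the camera images.
- beech_block: loose plain brown beech block, 40 x 62 x 22 mm, mass about 0.08 kg, lying flat on the worktop at the start. Origin: centre of its underside; x along the 40 mm width, y along the 62 mm length, z up. It may be used either way round.
- saw_rest: saw rest screwed to the worktop (cannot move; stands at a different place and yaw every time): plywood foot 116 x 96 mm, 8 mm thick, carrying a metal bed, a blue fence at the far end and a small red stop at the left. Origin: on the worktop under the bed; x points (horizontally, away from the robot) at the fence, y to the left to the side of the stop, z up.
- saw_bed: the bed of the saw rest: plain aluminium block, 70 mm long in x of the saw rest (from -25 to +45 mm of its origin) and 48 mm wide in y (-16 to +32 mm), its flat top 40 mm above the worktop. Narrow: the seated block overhangs it by 6 mm at the right and 4 mm at the near end. Origin 8 mm above that of saw_rest, same axes.
- saw_fence: blue fence bar across the far end of the bed, 12 mm thick, 48 mm long, standing 16 mm above the bed (6 mm lower than the block's top). Origin: middle of the lower edge of the face that looks at the robot, 33 mm in x from the saw rest's origin, at bed height; same axes. The end face of the block is pressed against this face.
- saw_stop: small red stop at the left of the bed beside the fence, 13 mm long in x (its near end is 13 mm before the fence face), 14 mm wide, 10 mm high above the bed. Origin: middle of the lower edge of the face that the block's left side meets, 18 mm in y from the saw rest's origin, at bed height; same axes.
- seat (a point): the point on the bed's top, 40 mm above the worktop, where the centre of the block's underside is when the block touches both fence and stop: +2 mm in x, -2 mm in y of the saw rest's origin. Axes as the saw rest's; the block's length lies along x here. The block slides on the bed with a friction coefficient of about 0.45, which takes part of the forward push: about 14 N forwards with 8 N downwards on the near top edge of the block holds it well.
- piercing_saw: bystander: loose saw frame with wooden handle, 95 x 238 x 23 mm, lying on the worktop. Origin: centre of its underside. It lies nearest the far left corner of the work, over which a broad brown visor hangs on the lamp side: keep the arm and wrist clear of that.
- filings_pot: bystander: loose small cream pot, 62 mm wide, 36 mm high. Origin: centre of its underside.
- loose_file: bystander: loose hand file with wooden handle, 24 x 264 x 24 mm, lying on the worktop. Origin: centre of its underside.
Mind the look-alikes: they are no part of the job. Several things have the shape of the beech_block; the one meant has the colours described above.

How it is judged:
By the outcome, as a careful person would: the job done as asked, in the order asked, and still so for the second after the job is handed in, while the arm keeps its last pose, push and grip.
It also fails if it takes over 56 s, if anything falls off the work surface, if the arm or the gripper's body presses on something with over 40 N, if the wrist force passes 120 N, or if a joint passes its speed limit or range.

## Working session

There is one attempt and no reset: what is moved stays moved. The work goes in short steps, Python scripts to look and compute and a tool call to move; the robot and the scene stay as the last step left them, time stands still between calls to the robot, and variables do not carry over. Pictures are saved under pics/ and viewed, at most 10 in all, crops included, and the job is handed in when it is done.

Besides the shell and the picture viewer there is one more tool, called after "Call:" by a JSON object that holds its "name" and its "arguments". drive_tool: Moves the arm, as the interface text tells. Its arguments: {"type":"object","properties":{"deltas":{"type":"array"}},"required":["deltas"]}

```bash
mkdir -p pics; ls; cat > h.py <<'E'
import numpy as np, cv2
from cell import sensors, grab_frame, ticket, ctrl
def save(n,f): cv2.imwrite(f'pics/{n}.png',f)
def cloud(c):
    z=c['z_map']; v,u=np.mgrid[:480,:640]
    P=np.stack([(u-c['cx'])/c['fx']*z,(v-c['cy'])/c['fy']*z,z,np.ones_like(z)],-1)
    return (P@np.linalg.inv(c['world_to_cam']).T)[...,:3]
E
python3 - <<'E'
from h import *
import pickle
for n in('top','side'):
    c=grab_frame(n); save(n+'0',c['frame']); pickle.dump(c,open(n+'0.pkl','wb'))
    print(n,c['fx'],np.linalg.inv(c['world_to_cam'])[:3].round(2).tolist())
print(sensors.get_obs())
E
```

```text
pics
top 470.38875451296207 [[0.03, -0.99, 0.17, 404.3], [-1.0, -0.03, -0.03, -247.4], [0.03, -0.17, -0.99, 1090.96]]
side 486.2870299849176 [[-0.9, -0.27, 0.33, 219.86], [-0.43, 0.6, -0.67, 458.91], [-0.02, -0.75, -0.66, 783.17]]
{'clock': 0.1, 'qpos': array([ 1.29901816e+00,  2.60585789e-01, -1.39274157e-01,  1.17268865e+00,
        3.10342263e-05,  1.57080658e+00]), 'joint_velocities': array([-1.02003822e-03, -2.23957838e-04,  1.68959625e-03, -7.82434721e-05,
        1.79239435e-04,  1.19953855e-03]), 'joint_efforts': array([-3.67989342e-04, -4.06508052e+01,  2.54527330e+01,  1.00786370e-02,
       -2.00273611e-06, -1.21783160e-05]), 'tcp_pos': array([140.79229389, 505.25185535, 303.15218296]), 'tcp_rot': array([-1.34060889e-04,  1.35476296e-01,  9.90780200e-01, -8.65957925e-04]), 'force': array([-0.22292307,  0.38860767, -0.56610993]), 'torque': array([-0.02326293,  0.01346924, -0.00088746]), 'finger_force': 0.0, 'finger_gap': 85.2085538097414}
```

View pics/top0.png

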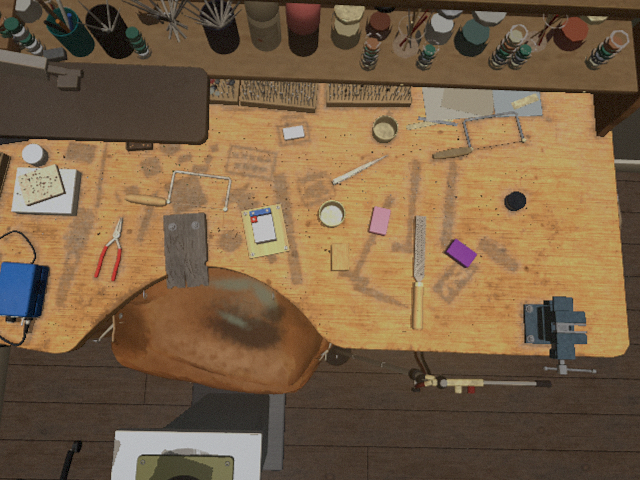

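View pics/side0.png

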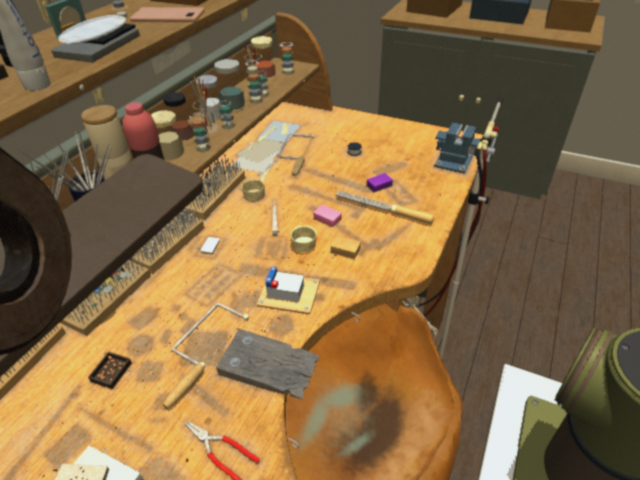

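The top view shows three block-shaped things: tan (340,257), pink (380,221) and purple (461,253). Tan is the beech colour. The saw rest is at (265,230), with the fence at about (262,212) and the red stop at about (253,221). The pot is at (331,214), and the saw is on the left at (200,190).

```bash
python3 - <<'E'
from h import *
import pickle
c=pickle.load(open('top0.pkl','rb')); P=cloud(c); f=c['frame']; hsv=cv2.cvtColor(f,cv2.COLOR_BGR2HSV)
def box(name,m):
    m=m.astype(np.uint8); n,l,s,_=cv2.connectedComponentsWithStats(m)
    i=1+s[1:,4].argmax(); q=P[l==i]; r=cv2.minAreaRect(q[:,:2].astype(np.float32))
    print(name,s[i,4],'med',np.median(q,0).round(1),'rect',np.round(r[0],1),np.round(r[1],1),round(r[2],1))
def roi(x0,x1,y0,y1):
    m=np.zeros((480,640),bool); m[y0:y1,x0:x1]=1; return m
z=P[...,2]
box('beech',roi(315,362,235,285)&(z>14)&(z<32))
box('bed',roi(240,290,200,260)&(z>34)&(z<46))
box('fence',roi(240,290,200,260)&(z>49)&(z<62))
box('foot',roi(235,295,200,262)&(z>4)&(z<12))
H,S,V=cv2.split(hsv)
box('blue',roi(240,290,200,260)&(H>100)&(H<130)&(S>120))
box('red',roi(240,290,200,260)&((H<8)|(H>172))&(S>150))
box('pot',roi(310,350,190,235)&(z>28)&(z<45))
print('worktop z',np.median(P[240:250,300:310,2]))
a=cv2.resize(f[190:290,230:400],None,fx=4,fy=4,interpolation=cv2.INTER_CUBIC); save('crop0',a)
E
```

```text
beech 477 med [ 544.8 -322.    21.5] rect [ 544.9 -321.8] [61.1 39.6] 1.1
bed 523 med [ 600.9 -145.9   38.6] rect [ 602.3 -144.5] [59.4 48. ] 12.9
fence 123 med [ 635.4 -136.4   55.2] rect [ 635.9 -137. ] [13.3 47.6] 12.8
foot 1144 med [ 588.3 -158.8    6.9] rect [ 602.2 -146.2] [116.3  96.5] 12.6
blue 38 med [ 634.7 -138.3   55.1] rect [ 635.1 -138.1] [ 8.  22.6] 10.4
red 25 med [ 619.1 -124.4   48.3] rect [ 620.3 -124. ] [12.8 11.7] 5.2
pot 108 med [ 651.7 -300.4   32.8] rect [ 643.6 -300.4] [60.6 58. ] 1.1
worktop z -1.1467241976707783
```

View pics/crop0.png

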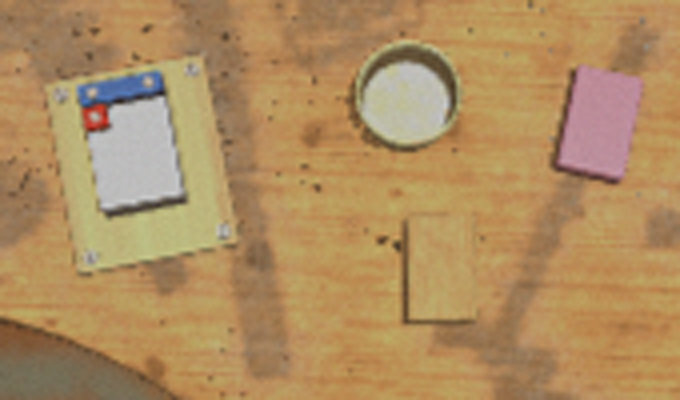

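The crop shows the tan block at (440,267) as the plain brown beech. The pink block at (600,122) is a decoy. On the rest, the blue fence is at (120,88) and the red stop at (95,117).

Next I'll set up a helper to work out the moves.

```bash
cat >> h.py <<'E'
from scipy.spatial.transform import Rotation as Ro
def rot(o): q=o['tcp_rot']; return Ro.from_quat([q[1],q[2],q[3],q[0]])
def goal(yaw,slope=90):
    "tool z heads along yaw(deg), slope deg below horizontal; tool y horizontal, left of heading"
    a,s=np.radians(yaw),np.radians(slope)
    z=np.array([np.cos(a)*np.cos(s),np.sin(a)*np.cos(s),-np.sin(s)])
    y=np.array([-np.sin(a),np.cos(a),0]); return Ro.from_matrix(np.stack([np.cross(y,z),y,z],1))
def plan(p,R):
    o=sensors.get_obs(); r=rot(o)
    print('clock',round(o['clock'],2),'pos',o['tcp_pos'].round(1),'q',o['qpos'].round(2),'F',o['force'].round(1))
    print('shift m',(r.inv().apply(np.array(p)-o['tcp_pos'])/1000).round(4),'turn',(r.inv()*R).as_rotvec().round(4))
E
python3 - <<'E'
from h import *
print(ctrl.hold_point_z, [a for a in dir(ctrl) if a[0]!='_'])
plan((520,-322,220),goal(1))
E
```

```text
53.900000000000006 ['IKError', 'hold_point_z']
clock 0.1 pos [140.8 505.3 303.2] q [ 1.3   0.26 -0.14  1.17  0.    1.57] F [-0.2  0.4 -0.6]
shift m [-0.5874 -0.6949  0.0844] turn [-0.0017 -0.0003 -0.2892]
```

Call:
{"name": "drive_tool", "arguments": {"deltas": [[0.085, [-0.029, -0.035, 0.0], [0, 0, -0.015]], [0.085, [-0.059, -0.07, 0.0], [0, 0, -0.03]], [0.085, [-0.088, -0.105, 0.0], [0, 0, -0.045]], [0.085, [-0.118, -0.139, 0.0], [0, 0, -0.06]], [0.085, [-0.147, -0.174, 0.0], [0, 0, -0.072]]]}}

```text
clock: 0.6
tcp_pos: [236.0, 296.9, 303.6]
tcp_rot: [0.0, 0.099, 0.995, -0.0]
force: [1.1, -0.2, 0.4]
finger_gap: 85.2
finger_force: 0.0
```

```bash
python3 - <<'E'
from h import *
plan((520,-322,220),goal(1))
E
```

```text
clock 0.6 pos [236.  296.9 303.6] q [ 0.9   0.01 -0.44  1.12 -0.    1.1 ] F [ 1.1 -0.2  0.4]
shift m [-0.4003 -0.5508  0.0839] turn [-5.000e-04  1.000e-04 -2.158e-01]
```

Call:
{"name": "drive_tool", "arguments": {"deltas": [[0.085, [-0.027, -0.037, 0.0], [0, 0, -0.04]], [0.085, [-0.053, -0.073, 0.0], [0, 0, -0.08]], [0.085, [-0.08, -0.11, 0.0], [0, 0, -0.12]], [0.085, [-0.107, -0.147, 0.0], [0, 0, -0.16]], [0.085, [-0.133, -0.184, 0.0], [0, 0, -0.2]]]}}

```text
clock: 1.1
tcp_pos: [329.8, 90.1, 303.9]
tcp_rot: [0.0, -0.001, 1.0, 0.0]
force: [0.9, 0.6, 0.1]
finger_gap: 85.1
finger_force: 0.0
```

```bash
python3 - <<'E'
from h import *
plan((520,-322,220),goal(1))
E
```

```text
clock 1.1 pos [329.8  90.1 303.9] q [ 0.27 -0.06 -0.5   1.12  0.    0.26] F [0.9 0.6 0.1]
shift m [-0.1893 -0.4125  0.0839] turn [ 0.0001  0.0003 -0.0154]
```

Call:
{"name": "drive_tool", "arguments": {"deltas": [[0.085, [-0.02, -0.043, 0.01], [0, 0, 0]], [0.085, [-0.039, -0.086, 0.02], [0, 0, 0]], [0.085, [-0.058, -0.129, 0.03], [0, 0, 0]], [0.085, [-0.078, -0.172, 0.04], [0, 0, 0]], [0.085, [-0.098, -0.213, 0.045], [0, 0, 0]]]}}

```text
clock: 1.6
tcp_pos: [427.4, -123.1, 257.8]
tcp_rot: [-0.001, 0.0, 1.0, 0.0]
force: [0.1, 0.7, 0.6]
finger_gap: 84.9
finger_force: 0.0
```

Call:
{"name": "drive_tool", "arguments": {"deltas": [[0.085, [-0.02, -0.04, 0.01], [0, 0, 0]], [0.085, [-0.04, -0.08, 0.02], [0, 0, 0]], [0.085, [-0.06, -0.12, 0.03], [0, 0, 0]], [0.085, [-0.08, -0.16, 0.037], [0, 0, 0]], [0.085, [-0.09, -0.18, 0.037], [0, 0, 0]]]}}

```text
clock: 2.1
tcp_pos: [518.4, -304.1, 219.9]
tcp_rot: [-0.001, 0.001, 1.0, -0.0]
force: [-0.4, -0.6, 0.2]
finger_gap: 85.1
finger_force: 0.0
```

```bash
python3 - <<'E'
from h import *
plan((545,-322,180),goal(1))
c=grab_frame('wrist'); P=cloud(c); save('w1',c['frame'])
z=P[...,2]; m=((z>14)&(z<32)&(abs(P[...,0]-545)<60)&(abs(P[...,1]+322)<50)).astype(np.uint8)
n,l,s,_=cv2.connectedComponentsWithStats(m); i=1+s[1:,4].argmax(); q=P[l==i]
print(s[i],np.median(q,0),cv2.minAreaRect(q[:,:2].astype(np.float32)))
E
```

```text
clock 2.1 pos [ 518.4 -304.1  219.9] q [-0.53  0.43 -0.1   1.04 -0.   -0.53] F [-0.4 -0.6  0.2]
shift m [-0.0267 -0.0179  0.0398] turn [ 0.     -0.0012 -0.0195]
[ 255  216   66   93 5454] [ 540.3896433  -323.36581827   24.11370176] ((542.9649047851562, -323.5781555175781), (62.247737884521484, 40.12638473510742), 2.214726686477661)
```

View pics/w1.png

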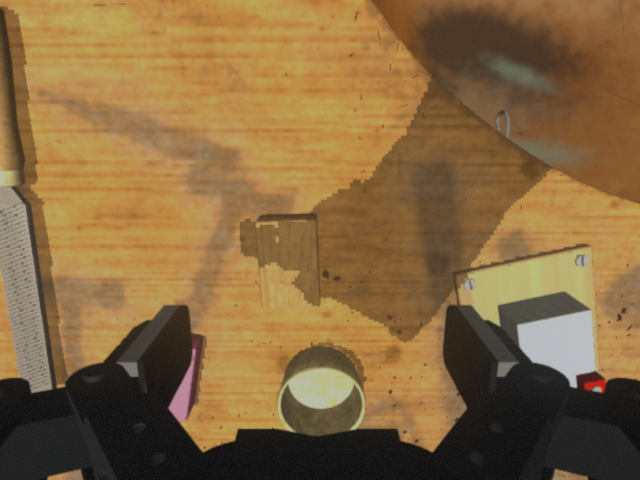

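The wrist view shows the beech block at (288,260), half in shadow. The pot is at (322,390), well clear of the fingers, and the rest is at (525,320). The block centre is about (544,-323).

Call:
{"name": "drive_tool", "arguments": {"deltas": [[0.085, [-0.013, -0.01, 0.02], [0, 0, -0.025]], [0.085, [-0.026, -0.019, 0.05], [0, 0, -0.025]], [0.085, [-0.026, -0.019, 0.085], [0, 0, -0.025]], [0.085, [-0.026, -0.019, 0.115], [0, 0, -0.025]], [0.085, [-0.026, -0.019, 0.13], [0, 0, -0.025]]]}}

```text
clock: 2.65
tcp_pos: [541.7, -318.5, 88.3]
tcp_rot: [-0.003, -0.013, 1.0, 0.002]
force: [-0.7, 0.6, -0.3]
finger_gap: 85.0
finger_force: 0.0
```

Call:
{"name": "drive_tool", "arguments": {"deltas": [[0.085, [0, 0, 0.008], [0, 0, 0]], [0.085, [0, 0, 0.015], [0, 0, 0]], [0.06, [0, 0, 0.015], [0, 0, 0]], [0.03, [0, 0, 0.015], [0, 0, 0]], [0.03, [0, 0, 0.015], [0, 0, 0]]]}}

```text
clock: 3.15
tcp_pos: [544.5, -320.5, 78.1]
tcp_rot: [0.001, -0.013, 1.0, -0.001]
force: [1.4, 0.1, 0.8]
finger_gap: 43.9
finger_force: 0.6
```

Call:
{"name": "drive_tool", "arguments": {"deltas": [[0.03, [0, 0, 0], [0, 0, 0]], [0.03, [0, 0, 0], [0, 0, 0]], [0.03, [0, 0, 0], [0, 0, 0]], [0.03, [0, 0, 0], [0, 0, 0]], [0.03, [0, 0, 0], [0, 0, 0]]]}}

```text
clock: 3.65
tcp_pos: [544.8, -320.6, 78.4]
tcp_rot: [0.001, -0.013, 1.0, -0.001]
force: [-1.3, -0.3, 5.9]
finger_gap: 38.4
finger_force: 62.5
```

Call:
{"name": "drive_tool", "arguments": {"deltas": [[0.03, [0, 0, -0.02], [0, 0, 0]], [0.03, [0, 0, -0.05], [0, 0, 0]], [0.03, [0, 0, -0.08], [0, 0, 0]], [0.03, [0, 0, -0.09], [0, 0, 0]], [0.03, [0, 0, -0.09], [0, 0, 0]]]}}

```text
clock: 4.15
tcp_pos: [544.6, -320.6, 168.4]
tcp_rot: [0.002, -0.013, 1.0, -0.001]
force: [0.5, -0.0, -1.1]
finger_gap: 38.6
finger_force: 61.8
```

```bash
python3 - <<'E'
from h import *
import pickle
yaw=12.75; R=goal(yaw)
plan((602.4,-154.7,165),R)
c=grab_frame('wrist'); P=cloud(c); save('w2',c['frame']); pickle.dump(c,open('w2.pkl','wb'))
E
```

```text
clock 4.15 pos [ 544.6 -320.6  168.4] q [-0.53  0.52 -0.1   0.95  0.   -0.56] F [ 0.5 -0.  -1.1]
shift m [-0.0619  0.1644  0.0033] turn [-0.0021  0.0028 -0.1973]
```

View pics/w2.png

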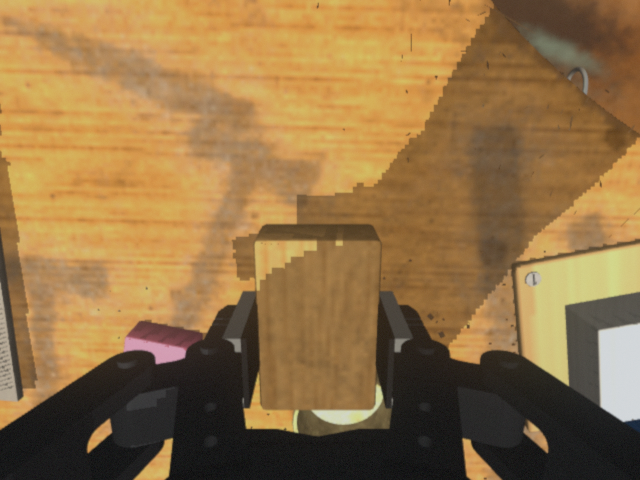

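The block is held squarely: near end at row 235, far end at row 410, columns 257–381. Next I'll measure where it sits in the hand.

```bash
python3 - <<'E'
from h import *
import pickle
c=pickle.load(open('w2.pkl','rb')); P=cloud(c); o=sensors.get_obs()
m=np.zeros((480,640),np.uint8); z=P[...,2]
m[(z>100)&(z<125)]=1; m[:,:250]=0; m[:,390:]=0; m[:225]=0; m[420:]=0
n,l,s,_=cv2.connectedComponentsWithStats(m); i=1+s[1:,4].argmax(); q=P[l==i]
print(s[i],np.median(q,0)); 
t=rot(o).inv().apply(q-o['tcp_pos']); r=cv2.minAreaRect(t[:,:2].astype(np.float32)); print(r, np.percentile(t,[1,50,99],axis=0).round(1))
# saw rest from the same view
x=((z>34)&(z<48)&(P[...,1]>-200)).astype(np.uint8); print(x.sum())
E
```

```text
[  250   228   140   183 23014] [ 538.16432743 -320.81574749  114.07121921]
((0.3083457946777344, -0.08674430847167969), (47.86752700805664, 63.17363739013672), 89.56448364257812) [[-29.1 -20.3  44.5]
 [  5.7  -0.6  52.7]
 [ 31.6  19.4  64. ]]
4670
```

```bash
cat >> h.py <<'E'
O=np.array([600,-153.2]); YAW=12.75
def rest(x,y): a=np.radians(YAW); return O+[x*np.cos(a)-y*np.sin(a),x*np.sin(a)+y*np.cos(a)]
def inrest(p): a=np.radians(YAW); d=np.array(p)[:2]-O; return np.array([d[0]*np.cos(a)+d[1]*np.sin(a),-d[0]*np.sin(a)+d[1]*np.cos(a)])
E
python3 - <<'E'
from h import *
plan((*rest(-4,-7),140),goal(YAW))
E
```

```text
clock 4.2 pos [ 543.8 -320.1  166.8] q [-0.53  0.52 -0.1   0.95  0.   -0.56] F [-0.9 -0.  -0.9]
shift m [-0.0578  0.1577  0.0268] turn [-0.0003  0.0004 -0.1973]
```

Call:
{"name": "drive_tool", "arguments": {"deltas": [[0.03, [-0.012, 0.033, 0], [0, 0, -0.05]], [0.03, [-0.024, 0.066, 0], [0, 0, -0.1]], [0.03, [-0.036, 0.099, 0], [0, 0, -0.15]], [0.03, [-0.048, 0.132, 0], [0, 0, -0.197]], [0.03, [-0.057, 0.157, 0], [0, 0, -0.197]]]}}

```text
clock: 4.7
tcp_pos: [595.8, -159.3, 164.3]
tcp_rot: [-0.002, -0.112, 0.994, 0.001]
force: [0.5, -0.2, -2.2]
finger_gap: 38.4
finger_force: 61.7
```

Call:
{"name": "drive_tool", "arguments": {"deltas": [[0.03, [0, 0, 0.01], [0, 0, 0]], [0.03, [0, 0, 0.02], [0, 0, 0]], [0.03, [0, 0, 0.027], [0, 0, 0]], [0.03, [0, 0, 0.027], [0, 0, 0]], [0.03, [0, 0, 0.027], [0, 0, 0]]]}}

```text
clock: 5.2
tcp_pos: [596.1, -162.6, 139.2]
tcp_rot: [-0.001, -0.11, 0.994, 0.0]
force: [-0.3, -0.1, -1.8]
finger_gap: 38.5
finger_force: 61.8
```

```bash
python3 - <<'E'
from h import *
plan((*rest(-4,-7),122),goal(YAW))
o=sensors.get_obs(); print(inrest(o['tcp_pos']), rot(o).as_matrix().round(3).tolist())
c=grab_frame('side'); save('s1',cv2.resize(c['frame'][200:340,200:380],None,fx=4,fy=4,interpolation=cv2.INTER_CUBIC))
E
```

```text
clock 5.2 pos [ 596.1 -162.6  139.2] q [-0.27  0.52 -0.17  0.87 -0.   -0.49] F [-0.3 -0.1 -1.8]
shift m [-0.0019  0.0013  0.0172] turn [ 0.0005 -0.0013 -0.0019]
[-5.87824416 -8.30967818] [[-0.976, -0.219, -0.001], [-0.219, 0.976, 0.0], [0.001, 0.0, -1.0]]
```

View pics/s1.png

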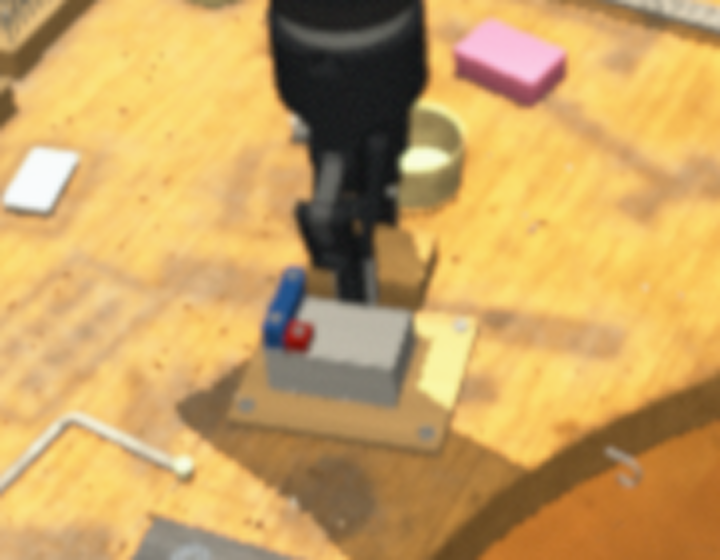

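The held block is over the bed (crop 380,265), short of the fence (285,305) and clear of the red stop (298,335). Now I'll lower it, then slide it left to the stop.

Call:
{"name": "drive_tool", "arguments": {"deltas": [[0.03, [0, 0, 0.008], [0, 0, 0]], [0.03, [0, 0, 0.014], [0, 0, 0]], [0.03, [-0.001, 0, 0.018], [0, 0, 0]], [0.03, [-0.001, 0.002, 0.018], [0, 0, 0]], [0.03, [-0.001, 0.004, 0.018], [0, 0, 0]]]}}

```text
clock: 5.75
tcp_pos: [596.8, -157.3, 121.7]
tcp_rot: [-0.0, -0.111, 0.994, 0.0]
force: [-1.1, 0.1, -0.4]
finger_gap: 38.4
finger_force: 61.8
```

Call:
{"name": "drive_tool", "arguments": {"deltas": [[0.03, [0, 0.0005, 0], [0, 0, 0]], [0.03, [0, 0.001, 0], [0, 0, 0]], [0.03, [0, 0.0015, 0], [0, 0, 0]], [0.03, [0, 0.0015, 0], [0, 0, 0]], [0.03, [0, 0.0015, 0], [0, 0, 0]]]}}

```text
clock: 6.25
tcp_pos: [596.8, -156.7, 122.1]
tcp_rot: [0.0, -0.111, 0.994, -0.001]
force: [0.1, -4.6, -1.8]
finger_gap: 38.8
finger_force: 61.7
```

```bash
python3 - <<'E'
from h import *
o=sensors.get_obs(); print(inrest(o['tcp_pos']),o['tcp_pos'],rot(o).inv().apply(o['force']))
E
```

```text
[-3.94198741 -2.72532681] [ 596.75668549 -156.72811308  122.11732519] [ 0.91093897 -4.4880852   1.81118499]
```

The block has met the stop (4.5 N sideways). Lowering it onto the bed.

Call:
{"name": "drive_tool", "arguments": {"deltas": [[0.03, [0, 0, 0.001], [0, 0, 0]], [0.03, [0, 0, 0.002], [0, 0, 0]], [0.03, [0, 0, 0.003], [0, 0, 0]], [0.03, [0, 0, 0.0035], [0, 0, 0]], [0.03, [0, 0, 0.0035], [0, 0, 0]]]}}

```text
clock: 6.75
tcp_pos: [597.2, -156.6, 118.8]
tcp_rot: [0.001, -0.111, 0.994, -0.001]
force: [0.2, -4.4, 0.7]
finger_gap: 38.8
finger_force: 62.0
```

Call:
{"name": "drive_tool", "arguments": {"deltas": [[0.03, [0, 0, 0.0005], [0, 0, 0]], [0.03, [0, 0, 0.001], [0, 0, 0]], [0.03, [0, 0, 0.001], [0, 0, 0]], [0.03, [0, 0, 0.001], [0, 0, 0]], [0.03, [0, 0, 0.001], [0, 0, 0]]]}}

```text
clock: 7.25
tcp_pos: [597.3, -156.6, 117.9]
tcp_rot: [0.001, -0.111, 0.994, -0.001]
force: [0.1, -5.1, 1.0]
finger_gap: 38.7
finger_force: 62.1
```

Call:
{"name": "drive_tool", "arguments": {"deltas": [[0.03, [0, 0, 0.0005], [0, 0, 0]], [0.03, [0, 0, 0.001], [0, 0, 0]], [0.03, [0, 0, 0.001], [0, 0, 0]], [0.03, [0, 0, 0.001], [0, 0, 0]], [0.03, [0, 0, 0.001], [0, 0, 0]]]}}

```text
clock: 7.75
tcp_pos: [597.2, -156.6, 117.5]
tcp_rot: [0.001, -0.111, 0.994, -0.001]
force: [0.1, -4.5, 4.7]
finger_gap: 38.9
finger_force: 62.5
```

Call:
{"name": "drive_tool", "arguments": {"deltas": [[0.045, [0, 0, 0], [0, 0, 0]], [0.05, [0, 0, 0], [0, 0, 0]], [0.055, [0, 0, 0], [0, 0, 0]], [0.06, [0, 0, 0], [0, 0, 0]], [0.06, [0, 0, 0], [0, 0, 0]]]}}

```text
clock: 8.25
tcp_pos: [596.4, -155.7, 116.1]
tcp_rot: [-0.0, -0.111, 0.994, 0.0]
force: [-0.2, 0.1, 0.4]
finger_gap: 60.1
finger_force: 0.0
```

Call:
{"name": "drive_tool", "arguments": {"deltas": [[0.06, [0, 0, -0.01], [0, 0, 0]], [0.06, [0, 0, -0.03], [0, 0, 0]], [0.06, [0, 0, -0.06], [0, 0, 0]], [0.06, [0.03, 0, -0.09], [0, 0, 0]], [0.06, [0.06, 0, -0.11], [0, 0, 0]]]}}

```text
clock: 8.75
tcp_pos: [538.8, -169.5, 229.2]
tcp_rot: [0.002, -0.111, 0.994, -0.001]
force: [-0.3, -0.3, -0.1]
finger_gap: 60.0
finger_force: 0.0
```

Call:
{"name": "drive_tool", "arguments": {"deltas": [[0.03, [0.04, 0, -0.02], [0, 0, 0]], [0.0, [0.08, 0, -0.02], [0, 0, 0]], [0.0, [0.1, 0, -0.02], [0, 0, 0]], [0.0, [0.1, 0, -0.02], [0, 0, 0]], [0.0, [0.1, 0, -0.02], [0, 0, 0]]]}}

```text
clock: 9.25
tcp_pos: [440.9, -191.5, 247.3]
tcp_rot: [0.001, -0.111, 0.994, -0.0]
force: [0.4, 0.1, 0.1]
finger_gap: 0.3
finger_force: 0.0
```

```bash
python3 - <<'E'
from h import *
c=grab_frame('wrist'); P=cloud(c); save('w3',c['frame'])
z=P[...,2]; m=((z>56)&(z<72)&(abs(P[...,0]-598)<60)&(abs(P[...,1]+156)<50)).astype(np.uint8)
n,l,s,_=cv2.connectedComponentsWithStats(m)
if n>1:
    i=1+s[1:,4].argmax(); q=P[l==i]; r=cv2.minAreaRect(q[:,:2].astype(np.float32)); print('wrist',s[i],np.median(q,0),r,inrest(r[0]))
s0=inrest
plan((*rest(-29-5-70*np.cos(np.radians(30)),-2.7),62-4+73*.5+30),goal(YAW,30))
E
```

```text
wrist [310 406  16  30 416] [ 574.76923403 -161.63797468   63.16349164] ((575.7291259765625, -161.4032745361328), (22.33319664001465, 10.693949699401855), 12.998381614685059) [-25.48285224  -2.64448118]
clock 9.3 pos [ 441.5 -191.5  247.1] q [-0.41  0.22 -0.35  1.    0.   -0.63] F [0.6 0.7 0.3]
shift m [-0.0682 -0.0002  0.1227] turn [-1.0000e-03 -1.0452e+00  2.0000e-04]
```

View pics/w3.png

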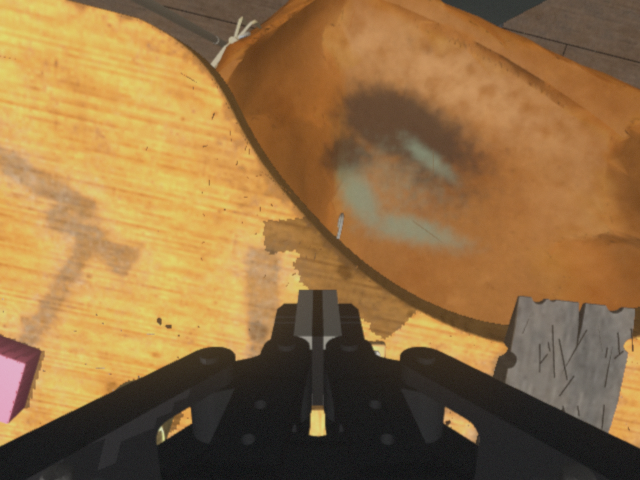

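The wrist view now shows only the closed fingertips (318,300) and the bench edge, so I'll check the placing from the top camera.

```bash
python3 - <<'E'
from h import *
c=grab_frame('top'); P=cloud(c); f=c['frame']; save('t2',cv2.resize(f[190:290,210:350],None,fx=5,fy=5,interpolation=cv2.INTER_CUBIC))
z=P[...,2]; m=((z>57)&(z<70)&(abs(P[...,0]-598)<50)&(abs(P[...,1]+156)<40)).astype(np.uint8)
n,l,s,_=cv2.connectedComponentsWithStats(m)
i=1+s[1:,4].argmax(); q=P[l==i]; r=cv2.minAreaRect(q[:,:2].astype(np.float32)); print(s[i],np.median(q,0),r,inrest(r[0]))
E
```

```text
[256 214  23  27 430] [ 600.09481952 -157.1044996    60.81126806] ((597.4773559570312, -155.89964294433594), (62.634620666503906, 39.78544235229492), 13.439181327819824) [-3.05624577 -2.07633494]
```

View pics/t2.png

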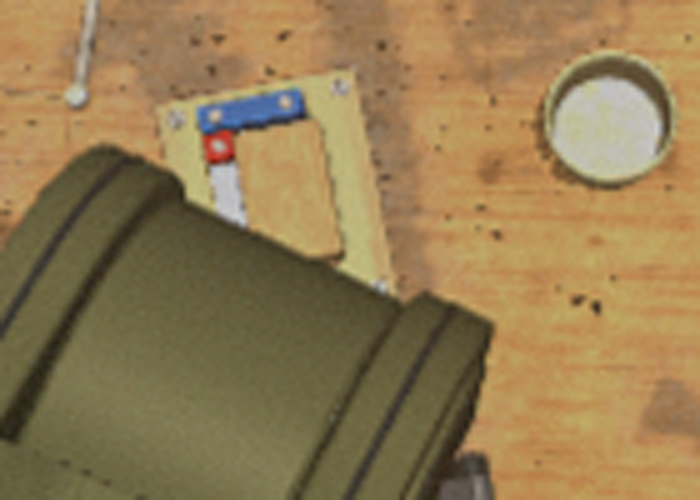

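The block lies flat on the bed, its side against the red stop and about 5 mm short of the fence. It was released there. Next I'll tilt the tool for the slanting push.

```bash
python3 - <<'E'
from h import *
plan((*rest(-125,-2),190),goal(YAW,30))
E
```

```text
clock 9.35 pos [ 441.8 -191.4  246.9] q [-0.41  0.22 -0.35  1.    0.   -0.63] F [ 0.5  0.8 -0.1]
shift m [-0.0377  0.0004  0.0569] turn [-6.0000e-04 -1.0456e+00  5.0000e-04]
```

Call:
{"name": "drive_tool", "arguments": {"deltas": [[0.0, [0, 0, 0], [0, -0.14, 0]], [0.0, [0, 0, 0], [0, -0.28, 0]], [0.0, [0, 0, 0], [0, -0.42, 0]], [0.0, [0, 0, 0], [0, -0.56, 0]], [0.0, [0, 0, 0], [0, -0.7, 0]]]}}

```text
clock: 9.85
tcp_pos: [441.6, -191.5, 247.6]
tcp_rot: [0.344, -0.105, 0.932, 0.038]
force: [0.3, 0.0, -0.0]
finger_gap: -0.1
finger_force: 0.0
```

Call:
{"name": "drive_tool", "arguments": {"deltas": [[0.0, [0, 0, 0], [0, -0.1, 0]], [0.0, [0, 0, 0], [0, -0.2, 0]], [0.0, [0, 0, 0], [0, -0.3, 0]], [0.0, [0, 0, 0], [0, -0.345, 0]], [0.0, [0, 0, 0], [0, -0.345, 0]]]}}

```text
clock: 10.35
tcp_pos: [440.2, -191.1, 244.8]
tcp_rot: [0.495, -0.095, 0.862, 0.056]
force: [-0.5, -0.1, -0.2]
finger_gap: 0.3
finger_force: 0.0
```

```bash
python3 - <<'E'
from h import *
plan((*rest(-120,-2),140),goal(YAW,30))
o=sensors.get_obs(); print(rot(o).as_matrix()[:,2], inrest(o['tcp_pos']))
E
```

```text
clock 10.35 pos [ 440.2 -191.1  244.8] q [-0.8   0.06 -1.08 -0.29  0.83 -0.69] F [-0.5 -0.1 -0.2]
shift m [ 0.0682 -0.0006  0.091 ] turn [ 0.001  -0.0039 -0.0027]
[ 0.84253471  0.19166002 -0.5033902 ] [-164.26278667   -1.67267019]
```

Call:
{"name": "drive_tool", "arguments": {"deltas": [[0.0, [0.014, 0, 0.018], [0, 0, 0]], [0.0, [0.03, 0, 0.04], [0, 0, 0]], [0.0, [0.048, 0, 0.064], [0, 0, 0]], [0.0, [0.062, 0, 0.083], [0, 0, 0]], [0.0, [0.068, 0, 0.091], [0, 0, 0]]]}}

```text
clock: 10.85
tcp_pos: [485.7, -181.4, 139.8]
tcp_rot: [0.495, -0.097, 0.862, 0.056]
force: [0.7, 0.5, 0.1]
finger_gap: 0.1
finger_force: 0.0
```

```bash
cat >> h.py <<'E'
def tip(n=1):
    o=sensors.get_obs(); t=o['tcp_pos']+73*rot(o).as_matrix()[:,2]; F=o['force']; a=np.radians(YAW)
    print('tip rest xy',inrest(t).round(1),'z',round(t[2],1),'F fwd',round(F[0]*np.cos(a)+F[1]*np.sin(a),1),'left',round(-F[0]*np.sin(a)+F[1]*np.cos(a),1),'up',round(F[2],1))
E
python3 - <<'E'
from h import *
c=np.cos(np.pi/6); tip(); plan((*rest(-40-73*c,-2),64+36.5),goal(YAW,30))
E
```

```text
tip rest xy [-54.7  -2.2] z 103.0 F fwd 0.8 left 0.3 up 0.1
clock 10.85 pos [ 485.7 -181.4  139.8] q [-0.69  0.42 -1.2  -0.86  0.75 -0.58] F [0.7 0.5 0.1]
shift m [0.0266 0.0002 0.0323] turn [ 0.0017 -0.0044 -0.0002]
```

Call:
{"name": "drive_tool", "arguments": {"deltas": [[0.0, [0.004, 0, 0.004], [0, 0, 0]], [0.0, [0.008, 0, 0.009], [0, 0, 0]], [0.0, [0.012, 0, 0.014], [0, 0, 0]], [0.0, [0.016, 0, 0.018], [0, 0, 0]], [0.0, [0.016, 0, 0.018], [0, 0, 0]]]}}

```text
clock: 11.35
tcp_pos: [491.7, -179.9, 118.6]
tcp_rot: [0.496, -0.096, 0.861, 0.055]
force: [1.7, -0.4, 0.5]
finger_gap: 0.3
finger_force: 0.0
```

```bash
python3 - <<'E'
from h import *
c=np.cos(np.pi/6); tip(); plan((*rest(-40-73*c,-2),64+36.5),goal(YAW,30))
E
```

```text
tip rest xy [-48.5  -2.2] z 81.9 F fwd 1.6 left -0.7 up 0.5
clock 11.35 pos [ 491.7 -179.9  118.6] q [-0.68  0.5  -1.22 -0.97  0.74 -0.56] F [ 1.7 -0.4  0.5]
shift m [0.0114 0.0002 0.0163] turn [ 0.     -0.0026 -0.0001]
```

Call:
{"name": "drive_tool", "arguments": {"deltas": [[0.0, [0.003, 0, 0.004], [0, 0, 0]], [0.0, [0.006, 0, 0.008], [0, 0, 0]], [0.0, [0.009, 0, 0.013], [0, 0, 0]], [0.0, [0.0114, 0, 0.0163], [0, 0, 0]], [0.0, [0.0114, 0, 0.0163], [0, 0, 0]]]}}

```text
clock: 11.85
tcp_pos: [499.5, -177.8, 100.2]
tcp_rot: [0.496, -0.096, 0.861, 0.056]
force: [-0.6, 0.2, -0.1]
finger_gap: -0.1
finger_force: 0.0
```

```bash
python3 - <<'E'
from h import *
c=np.cos(np.pi/6); tip(); plan((*rest(-33-73*c,-2),63+36.5),goal(YAW,30))
c=grab_frame('side'); save('s2',cv2.resize(c['frame'][220:340,210:370],None,fx=4.5,fy=4.5,interpolation=cv2.INTER_CUBIC))
E
```

```text
tip rest xy [-40.3  -1.8] z 63.5 F fwd -0.6 left 0.3 up -0.1
clock 11.85 pos [ 499.5 -177.8  100.2] q [-0.66  0.57 -1.23 -1.06  0.73 -0.55] F [-0.6  0.2 -0.1]
shift m [-0.003  -0.0002  0.0066] turn [ 0.0003 -0.003  -0.0008]
```

View pics/s2.png

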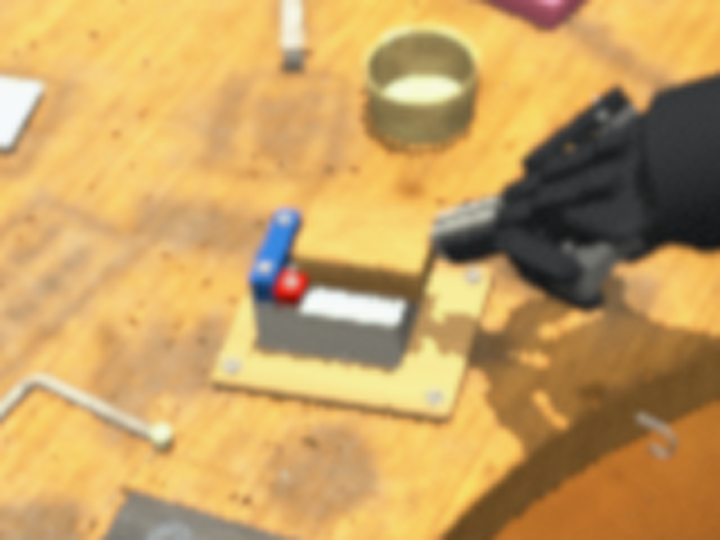

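The tip is just behind the near top edge, at crop (435,235). The block is flush with the red stop (290,285), and the pot is clear. Starting the push.

Call:
{"name": "drive_tool", "arguments": {"deltas": [[0.0, [-0.001, 0, 0.002], [0, 0, 0]], [0.0, [-0.002, 0, 0.004], [0, 0, 0]], [0.0, [-0.0025, 0, 0.0055], [0, 0, 0]], [0.0, [-0.003, 0, 0.007], [0, 0, 0]], [0.0, [-0.003, 0, 0.007], [0, 0, 0]]]}}

```text
clock: 12.4
tcp_pos: [507.1, -176.4, 100.5]
tcp_rot: [0.496, -0.096, 0.861, 0.055]
force: [-0.8, 0.3, 2.0]
finger_gap: -0.0
finger_force: 0.7
```

```bash
python3 -c "
from h import *
tip()"
```

```text
tip rest xy [-32.5  -2.1] z 63.9 F fwd -0.7 left 0.5 up 2.0
```

Call:
{"name": "drive_tool", "arguments": {"deltas": [[0.0, [-0.0005, 0, 0.001], [0, 0, 0]], [0.0, [-0.001, 0, 0.002], [0, 0, 0]], [0.0, [-0.0015, 0, 0.003], [0, 0, 0]], [0.0, [-0.0015, 0, 0.003], [0, 0, 0]], [0.0, [-0.0015, 0, 0.003], [0, 0, 0]]]}}

```text
clock: 12.9
tcp_pos: [510.2, -175.7, 100.3]
tcp_rot: [0.496, -0.096, 0.861, 0.055]
force: [-4.0, -0.2, 5.7]
finger_gap: -0.2
finger_force: 3.0
```

```bash
python3 -c "
from h import *
tip()"
```

```text
tip rest xy [-29.3  -2.1] z 63.7 F fwd -3.9 left 0.7 up 5.7
```

Call:
{"name": "drive_tool", "arguments": {"deltas": [[0.0, [-0.001, 0, 0.0005], [0, 0, 0]], [0.0, [-0.0015, 0, 0.001], [0, 0, 0]], [0.0, [-0.002, 0, 0.0015], [0, 0, 0]], [0.0, [-0.0024, 0, 0.0021], [0, 0, 0]], [0.0, [-0.0024, 0, 0.0021], [0, 0, 0]]]}}

```text
clock: 13.4
tcp_pos: [510.9, -175.3, 100.4]
tcp_rot: [0.495, -0.094, 0.862, 0.055]
force: [-17.1, -6.4, 12.1]
finger_gap: -0.3
finger_force: 10.7
```

```bash
python3 - <<'E'
from h import *
tip()
c=grab_frame('top'); P=cloud(c)
z=P[...,2]; m=((z>57)&(z<70)&(abs(P[...,0]-598)<50)&(abs(P[...,1]+156)<40)).astype(np.uint8)
n,l,s,_=cv2.connectedComponentsWithStats(m); i=1+s[1:,4].argmax(); q=P[l==i]
a=np.array([inrest(p) for p in q]); print(s[i],'rest extents',np.percentile(a,[1,99],axis=0).round(1), cv2.minAreaRect(q[:,:2].astype(np.float32)))
c=grab_frame('side'); save('s3',cv2.resize(c['frame'][220:340,210:370],None,fx=4.5,fy=4.5,interpolation=cv2.INTER_CUBIC))
E
```

```text
tip rest xy [-28.7  -2.1] z 63.6 F fwd -18.1 left -2.5 up 12.1
[256 212  22  29 449] rest extents [[-27.8 -21.7]
 [ 32.   17.4]] ((602.8031005859375, -154.79859924316406), (62.89047622680664, 39.712799072265625), 12.609155654907227)
```

View pics/s3.png

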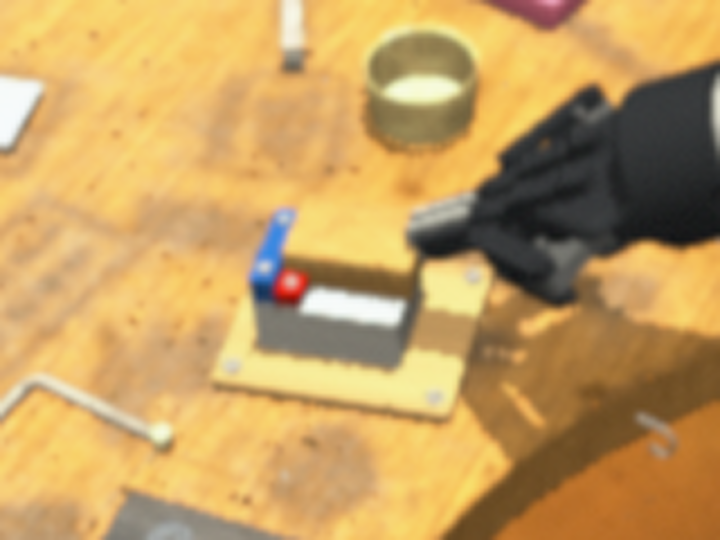

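The block is seated against the blue fence (270,245) and the red stop. The push is 18 N forwards and 12 N down, with about 2 N to the left. I'll hold for half a second to check it stays steady.

Call:
{"name": "drive_tool", "arguments": {"deltas": [[0.0, [0, 0, 0], [0, 0, 0]], [0.0, [0, 0, 0], [0, 0, 0]], [0.0, [0, 0, 0], [0, 0, 0]], [0.0, [0, 0, 0], [0, 0, 0]], [0.0, [0, 0, 0], [0, 0, 0]]]}}

```text
clock: 14.0
tcp_pos: [510.9, -175.3, 100.4]
tcp_rot: [0.495, -0.094, 0.862, 0.055]
force: [-17.7, -6.1, 9.6]
finger_gap: -0.0
finger_force: 10.6
```

```bash
python3 -c "
from h import *
tip(); print(ticket.close_job())"
```

```text
tip rest xy [-28.8  -2.1] z 63.6 F fwd -18.6 left -2.0 up 9.6
the job is handed in; nothing more can be done
None
```

The beech block is on the saw rest, held flat on the bed and tight against the blue fence and red stop by one slanting push (about 18 N forwards, 10 N down). The saw, pot and file were not touched, and the job was handed in at about 14 s; no verdict came back.

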